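Open the sloping catch tray and collect the pipe flanges

ROBOT

A 6-joint arm with a two-finger parallel gripper is mounted at the origin on the work surface. World frame = base frame: x ahead of the robot, y to its left, z up, the work surface at z = 0. Lengths are in mm, angles in rad, forces in N, time in s.
With the tool pointing down it reaches from about 350 to 975 mm from the base axis. Payload 17.4 kg.
Tool frame: the origin (TCP) lies at the very end of the fingers, on their centre line; the grasp point (between the pads) lies 19 mm behind it (ctrl.hold_point_z is the distance from the TCP to the grasp point, in mm); z points along the fingers, y is the line along which they close (so a half turn about z gives the same grasp; the last joint's range is limited). The gripper opens to 85 mm and grips with 20 to 120 N. Pads are 22 mm wide; open, the fingers measure 114 mm over their backs; the gripper's body (76 mm by 85 mm) begins 54 mm behind the grasp point. The pads swing forward as they close: fully open they stand 13 mm farther back than shut.
Start: joints at [-0.038, 0.116, 1.442, -0, 1.584, -0.038], TCP at [675.006, -0.009, 231.303] pointing down, gripper open.
Joint ranges: [-2.83, 2.83], [-0.83, 2.19], [0.07, 2.5], [-1.14, 4.28], [0.01, 3], [-2.97, 2.97]. Speed limits (rad/s): [1.89, 1.89, 2.22, 3.14, 3.14, 3.14].

INTERFACE

Orientations are given as a unit quaternion [w, x, y, z].
In Python, from rig import ctrl, move_gripper, kin, viewer gives the robot as it stands. Calls block until the motion is done:
- ctrl.move_to(position, orientation): joint-space move of the TCP to a pose.
- ctrl.servo_line(position, rotation=None, velocity=150, force_limit=None): straight line of the TCP; rotation=None keeps the orientation; velocity is the mean speed in mm/s. With force_limit (N) it stops when the force on the tool has changed by that much, and returns True; else False.
- ctrl.goto_joints(angles): joint-space move.
- move_gripper(opening, f_grip=None): finger opening in mm; f_grip is the grip in N (None keeps the last); returns when the fingers have stopped.
- ctrl.wait(seconds).
- kin.solve_ik(position, orientation): joint angles nearest the present ones, or None.
- ctrl.sense(): the state.
- viewer.get_image(name): name is "scene" or "side" or "wrist"; returns a dict with "color" (384x512x3 uint8, blue, green, red), "K" (3x3 intrinsics, pixels), "cam_to_world" (4x4, takes a point from camera to world coordinates). Camera axes: x right, y up, looking along -z (the intrinsics and any distortion apply to the point x, -y, -z); pixel columns grow to the right and rows downward; lengths in mm; the calibration is good to about 2 mm. The wrist camera is an equidistant fisheye: a pixel r from the principal point sees the ray r / f radians off the axis. A picture is of the moment at which its call begins. There is no depth.
A pose or a line that the arm cannot do raises ctrl.IKError and nothing moves.
- ctrl.hand_in(): hands the job in; it is judged then, once.
The state is a dict: "clock": time; "q": joint angles; "joint_velocities": joint speeds; "tau": joint torques, N m; "eef_pos": TCP position; "tool_rot": TCP orientation; "force": force on the tool from outside, world axes, zero at the start; "wrist_torque": the same for the moment, N m; "finger_gap": finger opening in mm; "grasp_force": force on a finger pad.
Only numpy, scipy, OpenCV 4.12 (cv2) and the standard library are available. Lean on these libraries where they do the work, as an engineer would, in place of code of your own. Each camera call takes 0.05 s, during which the arm holds its last target. There are 200 camera calls.

TASK

The threading machine's sloping catch tray is covered: lift the loose sheet-steel cover off it and lay it down, handle up, centred on the black rubber mat, its long side along the mat's long side. Then collect the two finished pipe flanges from the tray and set them down gently, foot down, on free floor in the open carton, without shifting the flange that is already in it. Let nothing drop, and do not move the other things on the bench.

Things in the scene. Friction and masses are not known exactly. Their poses are not given: they have to be found in the camera images.
- machine: Fixed green machine at the right side of the bench. Origin: on the bench under the centre of its catch tray's floor. z is up; its front looks along its -x axis and the tray juts out of it. Behind the tray a pedestal 260 mm wide starts 100 mm along +x, and the machine's head overhangs the tray (see head_edge).
- head_edge (a point): Middle of the lower front edge of the machine's overhanging head, 216 mm above the bench, 27 mm in front of the machine's origin; axes are the machine's. The head is a green block 130 mm wide (y), its top 346 mm above the bench, running from this edge towards +x.
- tray (a point): Centre of the catch tray's inner floor, 63 mm above the bench; its axes are the tray's: x up the slope, towards the machine, y across, z square to the floor (0.6 rad = 34 degrees from vertical, leaning out of the machine's front). Grey tray, inside 110 mm (x) by 190 mm (y), walls 5 mm thick, rim 47 mm above the floor (along z).
- cover: Loose sheet-steel cover, a shallow upside-down pan 136 mm (x) by 216 mm (y), 18 mm deep over all, put over the tray's rim with its 14 mm skirt outside the walls (5 mm play on each side); 0.32 kg. Origin: centre of the skirt's lower edge, z out of its top. It rests with its sheet on the rim, x up the slope. A dark bar handle stands on its middle.
- cover_grip (a point): Centre of the cover's handle bar, 50 mm above the cover's origin, 32 mm above its sheet; axes are the cover's. Bar along y: 76 mm long, 14 mm wide (x), 12 mm thick, on two posts at y = -34 and 34 mm.
- flange_a: cast pipe floor flange of dark steel: round foot 56 mm in diameter and 9 mm thick, with a round hub 34 mm in diameter standing on it, 41 mm high in all; about 0.22 kg. Origin: centre of the foot's underside; z runs up through the hub. Finished part, starts in the covered tray, foot flat on the tray's sloping floor, in the half with negative tray y; it has slid down against the lower wall.
- flange_b: cast pipe floor flange of dark steel: round foot 56 mm in diameter and 9 mm thick, with a round hub 34 mm in diameter standing on it, 41 mm high in all; about 0.22 kg. Origin: centre of the foot's underside; z runs up through the hub. Finished part, as flange_a, in the half with positive tray y.
- flange_c: cast pipe floor flange of dark steel: round foot 56 mm in diameter and 9 mm thick, with a round hub 34 mm in diameter standing on it, 41 mm high in all; about 0.22 kg. Origin: centre of the foot's underside; z runs up through the hub. Already standing in the carton; leave it where it is.
- tote: Fixed open cardboard carton, outside 240 mm (x) by 180 mm (y) by 65 mm high, walls and floor 5 mm. Origin: centre of its underside, on the bench.
- mat: Fixed black rubber mat, 260 mm (x) by 180 mm (y), 4 mm thick, flat on the bench. Origin: centre of its underside. The mat and the carton swap places from start to start.
- bottle: Bystander: white plastic bottle, 42 mm in diameter, 130 mm tall, stands between mat and carton. Origin: centre of its underside.
- nut: Bystander: big steel hexagon nut lying flat, 36 mm across flats, 28 mm high, on the bench before the machine. Origin: centre of its underside.
- wrench: Bystander: wrench 180 mm long lying at the left.
- jar: Bystander: clear jar with steel lid, 70 mm in diameter, 90 mm tall, at the back. Origin: centre of its underside.
- can: Bystander: metal can, 66 mm in diameter, 110 mm tall, at the back. Origin: centre of its underside.
- screwdriver: Bystander: screwdriver 180 mm long lying at the back right.
- elbow: Bystander: aluminium pipe elbow about 75 mm by 80 mm, 49 mm high, at the back left.
There are look-alikes about, which are no part of the job. What is shaped like the flange_c but green, orange or red is not meant.

How it is judged:
By the outcome, as a careful person would: the job done as asked, in the order asked, and still so for the second after the job is handed in, with the robot touching nothing.
It also fails if it takes over 72 s, if anything falls off the work surface, if the arm or the gripper's body presses on something with over 40 N, if the wrist force passes 120 N, or if a joint passes its speed limit or range.

## Working session

There is one attempt and no reset: what is moved stays moved. The work goes in short steps, each a Python script; the robot and the scene stay as the last script left them, time stands still between calls to the robot, and variables do not carry over. Pictures are saved under pics/ and viewed, at most 10 in all, crops included, and the job is handed in when it is done.

```bash
ls; mkdir -p pics; python3 - <<'E'
from rig import ctrl, viewer
import cv2
for n in ("scene","side"):
    d=viewer.get_image(n); cv2.imwrite(f"pics/{n}0.png",cv2.resize(d["color"],(800,600),interpolation=cv2.INTER_CUBIC)); print(n,d["K"].tolist(),d["cam_to_world"].round(3).tolist())
E
```

```text
pics
scene [[457.2797274170072, 0.0, 250.90389119892563], [0.0, 457.2797274170072, 190.8561992976532], [0.0, 0.0, 1.0]] [[-0.001, -0.822, 0.569, 1226.949], [1.0, 0.004, 0.007, 82.336], [-0.008, 0.569, 0.822, 1142.877], [0.0, 0.0, 0.0, 1.0]]
side [[447.2818236325116, 0.0, 254.71999811879675], [0.0, 447.2818236325116, 198.22122912403282], [0.0, 0.0, 1.0]] [[-0.906, 0.254, -0.338, 28.158], [-0.422, -0.505, 0.753, 1221.327], [0.021, 0.825, 0.565, 1018.104], [0.0, 0.0, 0.0, 1.0]]
```

View pics/scene0.png

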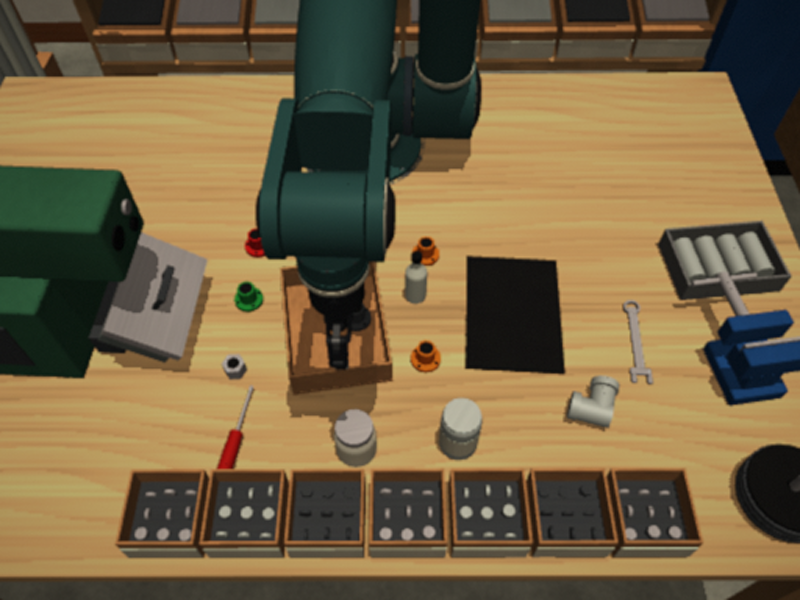

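View pics/side0.png

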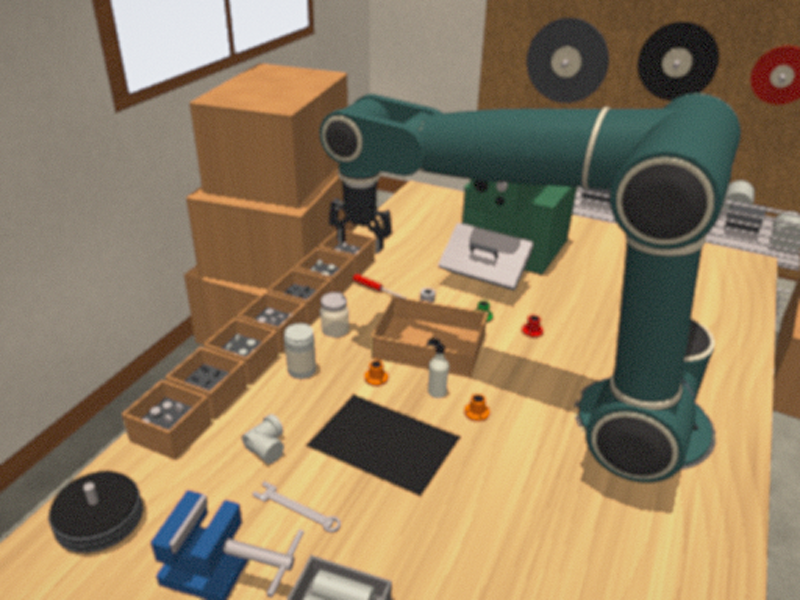

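The scene view shows the machine on the left with the covered tray, its handle at about (165,287). The carton is at (335,330), holding a dark flange near (357,315). The mat spans (467,256)–(564,371). Possible look-alikes for the flange are red (255,242), green (248,296) and orange (427,250), (426,355), none of which are meant. The handle is the only bar on a steel cover. Next I'll take one enlarged crop of both views.

```bash
python3 - <<'E'
from rig import ctrl, viewer
import cv2, numpy as np
a=viewer.get_image("scene")["color"][145:235,58:138]; b=viewer.get_image("side")["color"][135:195,272:352]
A=cv2.resize(a,None,fx=5,fy=5,interpolation=cv2.INTER_CUBIC);B=cv2.resize(b,None,fx=5,fy=5,interpolation=cv2.INTER_CUBIC)
o=np.zeros((450,800,3),np.uint8);o[:450,:400]=A;o[:300,400:]=B
cv2.imwrite("pics/crop1.png",o)
E
```

```text
(no output)
```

View pics/crop1.png

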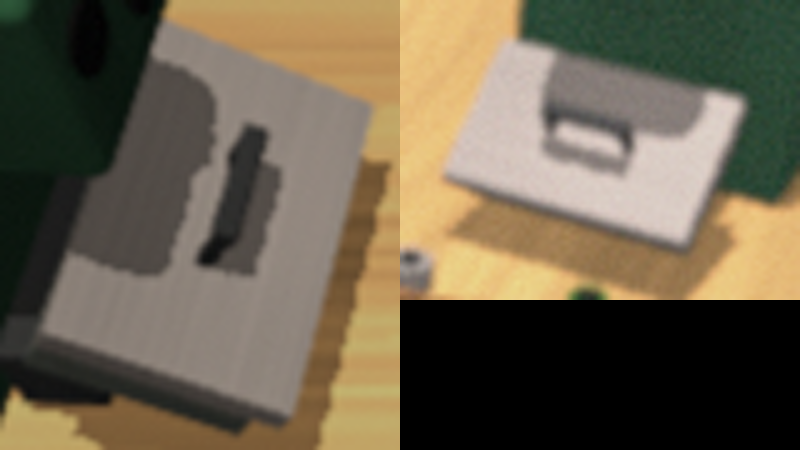

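```bash
cat > h.py <<'E'
from rig import ctrl, move_gripper, kin, viewer
import cv2, numpy as np
from scipy.spatial.transform import Rotation as R
from scipy.optimize import least_squares
K={"scene":([457.28,250.904,190.856]),"side":([447.282,254.72,198.221])}
_c={}
def cam(n):
    if n not in _c: _c[n]=viewer.get_image(n)
    return _c[n]["K"],_c[n]["cam_to_world"]
def proj(n,P):
    k,T=cam(n); p=(np.atleast_2d(P)-T[:3,3])@T[:3,:3]
    return np.c_[k[0,0]*p[:,0]/-p[:,2]+k[0,2], k[1,1]*-p[:,1]/-p[:,2]+k[1,2]]
def ray_z(n,uv,z):
    k,T=cam(n); d=np.array([(uv[0]-k[0,2])/k[0,0],-(uv[1]-k[1,2])/k[1,1],-1])@T[:3,:3].T
    return T[:3,3]+d*(z-T[2,3])/d[2]
def quat(M): return R.from_matrix(M).as_quat()[[3,0,1,2]]
def tool(z,y):
    z=np.array(z,float);z/=np.linalg.norm(z);y=np.array(y,float);y-=z*(y@z);y/=np.linalg.norm(y)
    return np.c_[np.cross(y,z),y,z]
E
python3 - <<'E'
from h import *
S=lambda u,v:((u+.5)/5-.5+58,(v+.5)/5-.5+145)
D=lambda u,v:((u-400+.5)/5-.5+272,(v+.5)/5-.5+135)
low,up=-68,68
obj=[(-68,108,18),(-68,-108,18),(68,108,18)]; so=[S(290,418),S(370,105),S(45,333)]
od=[(-68,108,18),(-68,-108,18),(68,108,18),(68,-108,18)]; do=[D(445,176),D(688,242),D(508,40),D(747,98)]
def pose(p):
    return R.from_euler('z',p[3])*R.from_euler('y',-.6), np.array(p[:3])
def res(p):
    r,t=pose(p)
    return np.r_[(proj("scene",r.apply(obj)+t)-so).ravel(),(proj("side",r.apply(od)+t)-do).ravel()]
f=least_squares(res,[650,-350,100,-1.6]); print(f.x,f.fun.round(1))
r,t=pose(f.x); g=r.apply([0,0,50])+t; print("grip",g, "expected grip z",63+83*np.cos(.6),"to -5*sin:",5*np.sin(.6))
m=r.apply([0,0,-33])+t; print("tray",m)
for y in(-38,38): print(((proj("scene",r.apply([0,y,56])+t)-(58,145))*5).round(0))
# mat, tote
c=lambda u,v:((u+.5)*.64-.5,(v+.5)*.64-.5)
for n,l in(("scene",[(467,256),(556,261),(564,371),(467,363)]),("side",[(357,396),(459,437),(421,492),(309,442)])):
    P=np.array([ray_z(n,c(*q),4) for q in l]); print(n,P.round(0)[:,:2].tolist(),P.mean(0).round(1),[round(float(np.linalg.norm(P[i]-P[i-1]))) for i in range(4)])
P=np.array([ray_z("scene",c(*q),65) for q in[(284,270),(375,262),(390,373),(289,388)]]);print("tote",P.round(0)[:,:2].tolist(),P.mean(0))
for nm,q,z in(("bottle",(415,300),0),("nut",(233,366),28),("green",(248,285),41),("or1",(427,241),41)):print(nm,ray_z("scene",c(*q),z).round(0))
print(ctrl.hold_point_z, ctrl.sense()["clock"])
E
```

```text
[ 484.68040078 -358.78841958   81.3888454    -1.6200719 ] [ 0.1 -0.8 -0.3 -0.4 -0.8 -0.3 -0.4  0.1 -0.3  0.6 -0.9  0.2 -0.5  0.8]
grip [ 486.07099205 -330.59056394  122.65562614] expected grip z 131.5028560375033 to -5*sin: 2.8232123669751767
tray [ 483.76261055 -377.39900431   54.15277011]
[[253. 121.]]
[[221. 233.]]
scene [[335.0, 223.0], [348.0, 401.0], [599.0, 383.0], [582.0, 209.0]] [465.9 303.9   4. ] [248, 178, 252, 175]
side [[575.0, 210.0], [331.0, 229.0], [344.0, 394.0], [597.0, 375.0]] [461.7 302.    4. ] [167, 245, 166, 254]
tote [[414.0, -132.0], [396.0, 40.0], [636.0, 69.0], [664.0, -102.0]] [527.33457876 -31.15896518  65.        ]
bottle [439. 116.   0.]
nut [ 600. -212.   28.]
green [ 431. -202.   41.]
or1 [325. 141.  41.]
18.700000000000003 0.3
```

```bash
python3 - <<'E'
from h import *
for n in("scene","side","wrist"):
    d=viewer.get_image(n); print({k:(np.array(v).round(3).tolist() if k!="color" else v.shape) for k,v in d.items()})
    if n!="wrist":
        img=d["color"].astype(int); m=(img.max(2)<45).astype(np.uint8)
        k,l,s,c=cv2.connectedComponentsWithStats(m)
        i=l[(310*384//600,515*512//800)] if n=="scene" else l[int(440*.64),int(383*.64)]
        print(s[i]); cs,_=cv2.findContours((l==i).astype(np.uint8),0,2); h=cv2.approxPolyDP(max(cs,key=cv2.contourArea),5,True)[:,0]; print(h.tolist())
        P=np.array([ray_z(n,q,4) for q in h]);print(P.round(0).tolist())
E
```

```text
{'color': (384, 512, 3), 'K': [[457.28, 0.0, 250.904], [0.0, 457.28, 190.856], [0.0, 0.0, 1.0]], 'cam_to_world': [[-0.001, -0.822, 0.569, 1226.949], [1.0, 0.004, 0.007, 82.336], [-0.008, 0.569, 0.822, 1142.877], [0.0, 0.0, 0.0, 1.0]]}
[ 299  165   62   74 4211]
[[299, 165], [299, 235], [360, 238], [355, 168]]
[[340.0, 224.0, 4.0], [591.0, 209.0, 4.0], [601.0, 380.0, 4.0], [353.0, 398.0, 4.0]]
{'color': (384, 512, 3), 'K': [[447.282, 0.0, 254.72], [0.0, 447.282, 198.221], [0.0, 0.0, 1.0]], 'cam_to_world': [[-0.906, 0.254, -0.338, 28.158], [-0.422, -0.505, 0.753, 1221.327], [0.021, 0.825, 0.565, 1018.104], [0.0, 0.0, 0.0, 1.0]]}
[199 254  75  61 699]
[[199, 284], [214, 287], [205, 278], [214, 276], [209, 273], [223, 266], [218, 263], [226, 255], [225, 265], [233, 266], [225, 275], [220, 269], [219, 277], [228, 277], [217, 291], [228, 279], [234, 286], [228, 297], [236, 290], [233, 299], [241, 302], [240, 295], [250, 307], [257, 298], [254, 305], [264, 303], [260, 311], [268, 314], [271, 301], [264, 305], [263, 296], [259, 300], [261, 292], [248, 292], [257, 298], [253, 303], [242, 295]
[... 539 characters left out ...]
.0, 4.0], [407.0, 393.0, 4.0], [403.0, 351.0, 4.0], [399.0, 380.0, 4.0], [376.0, 360.0, 4.0], [374.0, 394.0, 4.0], [348.0, 394.0, 4.0], [360.0, 344.0, 4.0], [372.0, 367.0, 4.0], [390.0, 336.0, 4.0], [394.0, 356.0, 4.0], [402.0, 323.0, 4.0], [438.0, 341.0, 4.0], [403.0, 351.0, 4.0], [405.0, 375.0, 4.0], [449.0, 360.0, 4.0], [460.0, 324.0, 4.0], [469.0, 361.0, 4.0], [500.0, 299.0, 4.0], [457.0, 293.0, 4.0], [533.0, 306.0, 4.0], [510.0, 237.0, 4.0], [581.0, 217.0, 4.0]]
{'color': (384, 512, 3), 'K': [[297.319, 0.0, 255.295], [0.0, 297.319, 195.754], [0.0, 0.0, 1.0]], 'cam_to_world': [[1.0, 0.001, -0.0, 675.361], [-0.001, 0.951, 0.31, 77.681], [0.0, -0.31, 0.951, 373.958], [0.0, 0.0, 0.0, 1.0]]}
```

```bash
cat > plan.py <<'E'
from h import *
S=lambda u,v:((u+.5)/5-.5+58,(v+.5)/5-.5+145)
D=lambda u,v:((u-400+.5)/5-.5+272,(v+.5)/5-.5+135)
E
python3 - <<'E'
from plan import *
obj=[(-68,108,18),(-68,-108,18),(68,108,18)]; so=[S(290,418),S(370,105),S(45,333)]
od=[(-68,108,18),(-68,-108,18),(68,108,18),(68,-108,18)]; do=[D(445,176),D(688,242),D(508,40),D(747,98)]
Z=63+33*np.cos(.6)-1.5
def res(p):
    r=R.from_euler('z',p[2])*R.from_euler('y',-.6); t=np.r_[p[:2],Z]
    return np.r_[(proj("scene",r.apply(obj)+t)-so).ravel(),(proj("side",r.apply(od)+t)-do).ravel()]
f=least_squares(res,[485,-358,-1.6]); print(f.x,f.fun.round(1))
x,y,w=f.x; r=(R.from_euler('z',w)*R.from_euler('y',-.6)).as_matrix(); t=np.r_[x,y,Z]
g=t+50*r[:,2]; print("grip",g)
matR=R.from_euler('z',-.065).as_matrix()
for s in(1,-1):
    T=tool(-r[:,2],s*r[:,0])
    for b in(120,0): print(s,b,kin.solve_ik(g-T[:,2]*(b-18.7),quat(T)))
    for s2 in(1,-1): print(" mat",s2,kin.solve_ik([469,303,60],quat(tool([0,0,-1],s2*matR[:,1]))))
E
```

```text
[ 486.66618304 -355.25606518   -1.62425796] [ 0.4 -1.4  0.4 -1.3 -0.7 -1.2 -1.  -1.2 -0.9 -0.6 -1.4 -1.1 -1.  -0.4]
grip [ 488.17479957 -327.06427767  130.00285604]
1 120 [-0.25997727 -0.22072964  1.87598522 -0.5972259   1.38473251  1.44735806]
1 0 [-0.38613996 -0.11343702  1.94863725 -0.61942299  1.16616644  1.44798824]
 mat 1 [ 5.27912192e-01 -3.67477560e-02  1.88342733e+00 -4.44089210e-16
  1.29491308e+00 -9.77884135e-01]
 mat -1 [ 5.27912192e-01 -3.67477560e-02  1.88342733e+00 -4.44089210e-16
  1.29491308e+00  2.16370852e+00]
-1 120 [-0.25997727 -0.22072964  1.87598522 -0.5972259   1.38473251 -1.69423459]
-1 0 [-0.38613996 -0.11343702  1.94863725 -0.61942299  1.16616644 -1.69360441]
 mat 1 [ 5.27912192e-01 -3.67477560e-02  1.88342733e+00 -4.44089210e-16
  1.29491308e+00 -9.77884135e-01]
 mat -1 [ 5.27912192e-01 -3.67477560e-02  1.88342733e+00 -4.44089210e-16
  1.29491308e+00  2.16370852e+00]
```

```bash
python3 - <<'E'
from h import *
s=ctrl.sense(); q=np.array(s["tool_rot"]); M=R.from_quat(q[[1,2,3,0]]).as_matrix(); print(M.round(2))
C=viewer.get_image("wrist")["cam_to_world"]; rel=M.T@(C[:3,3]-s["eef_pos"]); print("cam in tool",rel.round(0))
r=(R.from_euler('z',-1.624)*R.from_euler('y',-.6)).as_matrix(); g=np.array([488.2,-327.1,130.])
sg=-1 if rel[1]>0 else 1
T=tool(-r[:,2],sg*r[:,0]); p=g-T[:,2]*(110-18.7)
print("s",sg,kin.solve_ik(p,quat(T)))
c=np.array(s["eef_pos"]); ctrl.servo_line([600,-60,320],velocity=300)
ctrl.move_to(p,quat(T)); move_gripper(45)
d=viewer.get_image("wrist"); cv2.imwrite("pics/w1.png",cv2.resize(d["color"],(800,600),interpolation=cv2.INTER_CUBIC))
s=ctrl.sense(); print(s["clock"],s["eef_pos"],p,s["force"])
# predicted pixels of handle ends & top corners
def pw(P):
    X=(np.atleast_2d(P)-d["cam_to_world"][:3,3])@d["cam_to_world"][:3,:3]; X=X*[1,-1,-1]; th=np.arctan2(np.hypot(X[:,0],X[:,1]),X[:,2]); ph=np.arctan2(X[:,1],X[:,0])
    return np.c_[255.295+297.319*th*np.cos(ph),195.754+297.319*th*np.sin(ph)]
o=g-50*r[:,2]
print((pw([o+r@v for v in([0,38,56],[0,-38,56],[68,108,18],[68,-108,18],[-68,108,18],[-68,-108,18])])/.64).round(0))
np.save("wc.npy",d["cam_to_world"])
E
```

```text
[[-0.  1.  0.]
 [ 1.  0. -0.]
 [-0.  0. -1.]]
cam in tool [  78.    0. -143.]
s -1 [-0.27085677 -0.21426828  1.88410394 -0.59805569  1.36643912 -1.69521752]
3.1917 [ 490.95622315 -275.61145174  205.39545694] [ 490.94145443 -275.62108711  205.35314164] [ 0.56811528 -0.29629041  0.03639246]
[[402. 381.]
 [402. 242.]
 [304. 443.]
 [282. 113.]
 [499. 443.]
 [521. 113.]]
```

View pics/w1.png

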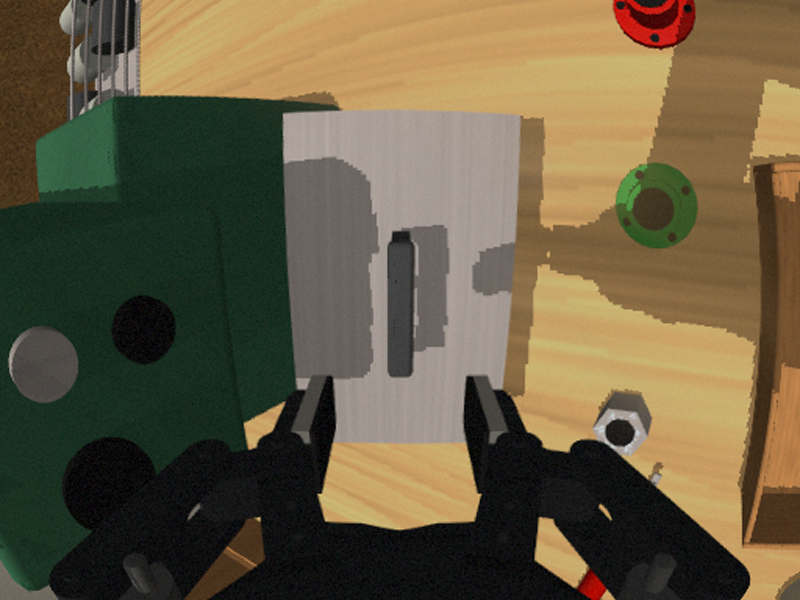

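The wrist view shows the handle bar from (400,240) to (400,376) and the cover corners at (284,113) and (520,116). These match the predictions within about 3 px, so I'll grasp.

```bash
python3 - <<'E'
from h import *
r=(R.from_euler('z',-1.624)*R.from_euler('y',-.6)).as_matrix(); g=np.array([488.2,-327.1,130.])
T=tool(-r[:,2],-r[:,0]); 
print(ctrl.servo_line(g+T[:,2]*18.7,velocity=100,force_limit=10))
move_gripper(0,60)
s=ctrl.sense(); print("grip",s["finger_gap"],s["grasp_force"],s["force"],s["eef_pos"])
if 10<s["finger_gap"]<18:
    p=np.array(s["eef_pos"])
    ctrl.servo_line(p+r[:,2]*12,velocity=40); print(ctrl.sense()["force"])
    ctrl.servo_line(p+r[:,2]*35,velocity=80); p=p+r[:,2]*35
    out=np.array([-np.cos(-1.624),-np.sin(-1.624),0])
    ctrl.servo_line(p+out*140+[0,0,30],velocity=150)
    s=ctrl.sense(); print(s["finger_gap"],s["force"],s["clock"],s["eef_pos"])
    d=viewer.get_image("side"); e=viewer.get_image("scene")
    cv2.imwrite("pics/s2.png",np.hstack([cv2.resize(e["color"][120:270,40:240],(400,300)),cv2.resize(d["color"][80:230,200:400],(400,300))]))
E
```

```text
False
grip 12.816181201492302 59.516029357910156 [-2.19887305  5.67346457  5.81125852] [ 487.91638266 -337.45850654  115.10792556]
[ 0.42020831 -0.52237669 -2.64626606]
13.170461126876305 [ 0.05945208  0.38098715 -2.47709843] 6.8417 [ 496.26336353 -178.38845877  173.76488927]
```

View pics/s2.png

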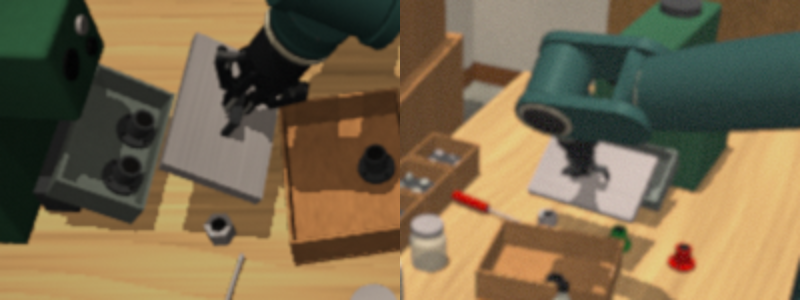

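Both flanges are now exposed in the tray, at (138,127) and (122,178) in the left crop. The cover hangs level in the grip and flange_c stands in the carton at (375,165). Next I'll refine the mat and lift the cover.

```bash
python3 - <<'E'
from h import *
ctrl.servo_line(np.array(ctrl.sense()["eef_pos"])+[0,40,150],velocity=250)
obs={}
for n,seed in(("scene",(330,200)),("side",(245,283))):
    img=viewer.get_image(n)["color"]; b=cv2.GaussianBlur(img,(0,0),1.2).max(2)
    m=(b<75).astype(np.uint8); l=cv2.connectedComponents(m,connectivity=4)[1]; i=l[seed[1],seed[0]]
    c=max(cv2.findContours((l==i).astype(np.uint8),0,1)[0],key=cv2.contourArea)[:,0]
    obs[n]=c; print(n,i,b[seed[1],seed[0]],cv2.contourArea(c),cv2.boundingRect(c))
def fit(ns,hw):
    def res(p):
        r=[]
        for n in ns:
            P=np.array([ray_z(n,q,4)[:2] for q in obs[n][::3]])-p[:2]; c,s=np.cos(p[2]),np.sin(p[2])
            P=P@np.array([[c,-s],[s,c]])
            d=np.abs(P)-hw-(p[3] if len(p)>3 else 0)
            r.append(d.max(1))
        return np.concatenate(r)
    return least_squares(res,[469,303,-.065,-3],loss="soft_l1",f_scale=3)
for ns in(("scene",),("side",),("scene","side")):
    f=fit(ns,np.array([130,90])); print(ns,f.x.round(3),round(f.cost/len(f.fun),2))
s=ctrl.sense(); print(s["finger_gap"],s["eef_pos"],s["clock"])
E
```

```text
scene 9 19 4072.5 (299, 165, 62, 74)
side 34 43 2905.0 (199, 255, 93, 60)
('scene',) [ 4.69757e+02  3.02330e+02 -6.30000e-02 -4.04700e+00] 0.35
('side',) [ 4.63903e+02  3.06366e+02 -7.20000e-02 -8.28900e+00] 0.49
('scene', 'side') [ 4.68222e+02  3.03642e+02 -6.80000e-02 -5.30600e+00] 3.58
12.425612979503196 [ 495.88793626 -138.79832581  322.15004627] 7.9083
```

```bash
python3 - <<'E'
from h import *
M=R.from_euler('z',-.067).as_matrix(); Q=quat(tool([0,0,-1],M[:,1])); x,y=469.5,304
ctrl.move_to([x,y,260],Q)
s=ctrl.sense(); print(s["finger_gap"],s["force"],s["clock"])
ctrl.servo_line([x,y,55],velocity=150)
print(ctrl.servo_line([x,y,31],velocity=25,force_limit=5))
s=ctrl.sense(); print(s["finger_gap"],s["force"],s["eef_pos"])
move_gripper(45); print(ctrl.sense()["finger_gap"])
ctrl.servo_line([x,y,200],velocity=200)
ctrl.servo_line([x-20,y-60,420],velocity=300)
d=viewer.get_image("wrist"); np.save("wc.npy",d["cam_to_world"]); e=viewer.get_image("scene")["color"]
cv2.imwrite("pics/w3.png",np.hstack([cv2.resize(d["color"],(512,384)),cv2.resize(e[140:260,280:380],(288,346))[:384] if 0 else cv2.copyMakeBorder(cv2.resize(e[140:260,280:380],(288,346)),0,38,0,0,0)]))
print(ctrl.sense()["clock"])
E
```

```text
12.971198081607481 [-0.40546418 -0.59400529 -2.077384  ] 9.5167
True
12.626078327373591 [-1.68201193 -0.93664978  6.33942776] [469.39449526 303.93514977  37.3674978 ]
44.96812561789096
14.1167
```

View pics/w3.png

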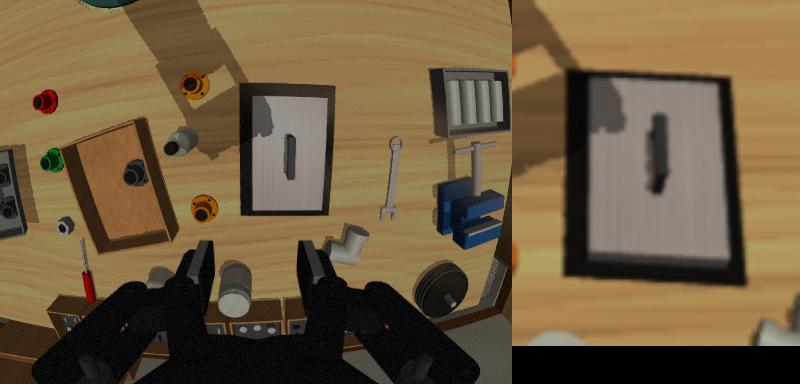

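```bash
python3 - <<'E'
from h import *
d=viewer.get_image("wrist"); np.save("wc.npy",d["cam_to_world"]); e=viewer.get_image("scene")["color"]
a=cv2.resize(d["color"][78:222,238:338],None,fx=4,fy=4,interpolation=cv2.INTER_CUBIC)
b=cv2.resize(e[142:242,58:158],None,fx=4,fy=4,interpolation=cv2.INTER_CUBIC)
c=cv2.resize(d["color"][110:260,55:185],None,fx=1.2,fy=1.2)
o=np.zeros((600,800,3),np.uint8); o[:576,:400]=a; o[:400,400:]=b; o[410:410+180,400:400+156]=c
cv2.imwrite("pics/crop4.png",o)
E
```

```text
(no output)
```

View pics/crop4.png

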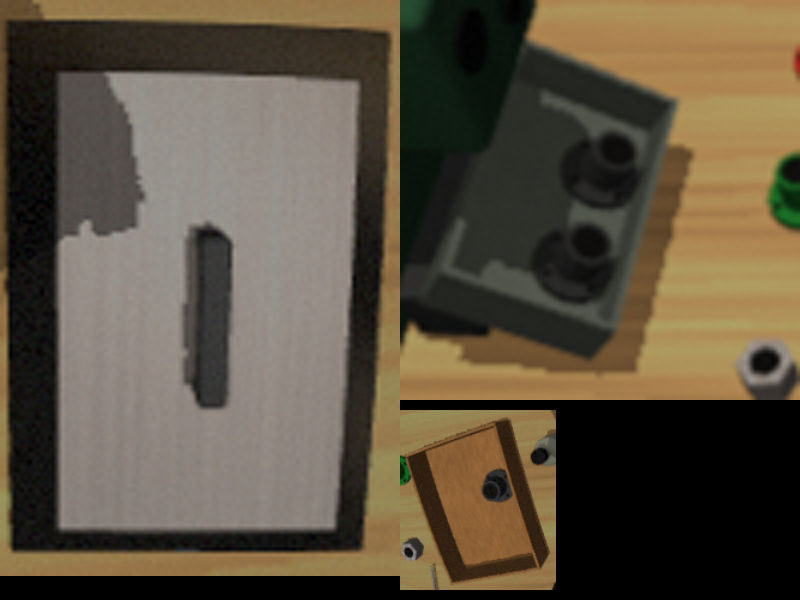

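```bash
cat >> h.py <<'E'
def wray(T,uv,z):
    p=np.array(uv,float)-[255.295,195.754]; n=np.hypot(*p); th=n/297.319
    d=np.array([np.sin(th)*p[0]/n,-np.sin(th)*p[1]/n,-np.cos(th)])@T[:3,:3].T
    return T[:3,3]+d*(z-T[2,3])/d[2]
E
python3 - <<'E'
from h import *
T=np.load("wc.npy")
c=lambda u,v:((u+.5)/4-.5+238,(v+.5)/4-.5+78)
def show(n,P):
    P=np.array(P)[:,:2]; print(n,P.round(0).tolist(),"c",P.mean(0).round(1),"yaw",round(np.arctan2(*(P[3]+P[2]-P[0]-P[1])[::-1]),3),[round(float(np.linalg.norm(P[i]-P[i-1]))) for i in range(4)])
show("mat",[wray(T,c(*q),4) for q in[(7,20),(390,33),(363,551),(12,549)]])
show("cover",[wray(T,c(*q),22) for q in[(57,72),(360,82),(335,530),(57,529)]])
show("coverskirt?",[wray(T,c(*q),4) for q in[(57,72),(360,82),(335,530),(57,529)]])
w=lambda u,v:((u-400)/1.2+55,(v-410)/1.2+110)
Fc=wray(T,w(494,488),46); print("flange_c wrist",Fc)
s=lambda u,v:(40+u/2-.25,120+v/2-.25); print("flange_c scene",ray_z("scene",s(376,154),46))
P=[wray(T,w(*q),65) for q in[(408,456),(498,425),(535,562),(452,583)]]; show("tote wrist",P)
q4=lambda u,v:((u-400+.5)/4-.5+58,(v+.5)/4-.5+142)
r=(R.from_euler('z',-1.624)*R.from_euler('y',-.6)).as_matrix(); g=np.array([488.2,-327.1,130.])
tray=g-83*r[:,2]; print("tray",tray)
def uvr(n,uv):
    k,C=cam(n); d=np.array([(uv[0]-k[0,2])/k[0,0],-(uv[1]-k[1,2])/k[1,1],-1])@C[:3,:3].T; return C[:3,3],d
for q,h in(((618,152),41),((593,242),41)):
    o,d=uvr("scene",q4(*q)); k=((tray+h*r[:,2]-o)@r[:,2])/(d@r[:,2]); print("flange tray coords",(r.T@(o+k*d-tray)).round(1))
E
```

```text
mat [[330.0, 220.0], [344.0, 399.0], [602.0, 382.0], [588.0, 203.0]] c [466.  300.8] yaw -0.067 [258, 179, 259, 180]
cover [[357.0, 242.0], [367.0, 379.0], [582.0, 363.0], [572.0, 227.0]] c [469.6 302.5] yaw -0.071 [216, 137, 216, 137]
coverskirt? [[356.0, 242.0], [367.0, 383.0], [589.0, 367.0], [579.0, 226.0]] c [472.9 304.3] yaw -0.071 [223, 142, 223, 141]
flange_c wrist [479.81854428   8.8293046   46.        ]
flange_c scene [487.78451904   5.73850802  46.        ]
tote wrist [[408.0, -135.0], [382.0, 39.0], [601.0, 64.0], [638.0, -104.0]] c [507.1 -34.1] yaw 0.125 [232, 176, 220, 172]
tray [ 485.7077687  -373.89901172   61.49714396]
flange tray coords [-26.2 -38.1  41. ]
flange tray coords [-26.3  39.6  41. ]
```

The cover lies within about 4 mm of the mat's centre, and the measured mat and cover sizes match those given. The flanges sit at tray (-26,-38) and (-26,40), close to the expected x = -27. Next I'll look at the carton from above and then at the tray from the pre-grasp pose.

```bash
cat >> h.py <<'E'
rt=(R.from_euler('z',-1.624)*R.from_euler('y',-.6)).as_matrix(); tray=np.array([485.7,-373.9,61.5])+rt@[0,0,.0]
TT=tool(-rt[:,2],rt[:,1]); QT=quat(TT)
QC=quat(tool([0,0,-1],[np.cos(.125),np.sin(.125),0]))
E
python3 - <<'E'
from h import *
print(kin.solve_ik(tray+rt@[-27,-38,12],QT),kin.solve_ik([527,-31,330],QC),kin.solve_ik([527,-31,20],QC))
ctrl.move_to([527,-31,330],QC)
d=viewer.get_image("wrist"); np.save("wcC.npy",d["cam_to_world"])
ctrl.move_to(tray+rt@[-27,-38,130],QT); move_gripper(56)
e=viewer.get_image("wrist"); np.save("wcT.npy",e["cam_to_world"])
cv2.imwrite("pics/w5.png",np.vstack([cv2.resize(d["color"][:300],(800,469))[:,:],np.zeros((1,800,3),np.uint8)]))
cv2.imwrite("pics/w6.png",cv2.resize(e["color"],(800,600)))
s=ctrl.sense();print(s["clock"],s["q"])
E
```

```text
[-0.42541352 -0.12797889  2.06528167 -0.64650521  1.06160395 -0.08930957] [-1.07078225e-01 -2.13629812e-01  1.60141268e+00 -4.44089210e-16
  1.75380979e+00 -2.32078225e-01] [-1.07078225e-01 -6.26127079e-02  1.97897051e+00 -4.44089210e-16
  1.22523485e+00 -2.32078225e-01]
16.95 [-0.29340508 -0.2690583   2.01414022 -0.60698263  1.29118058 -0.0994347 ]
```

View pics/w5.png

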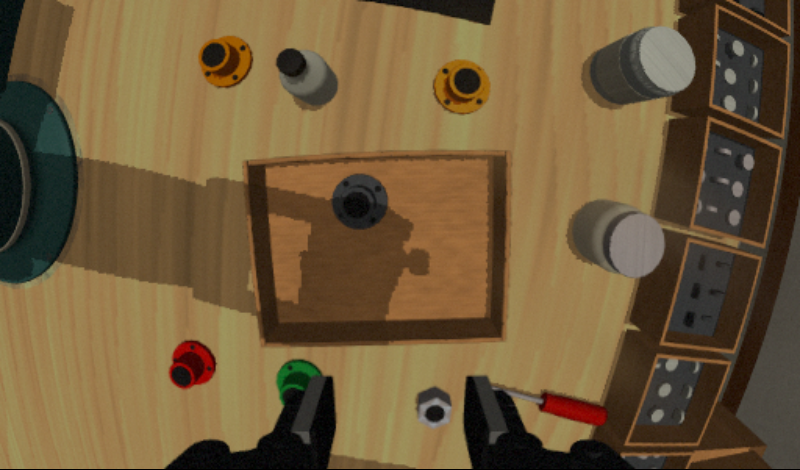

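View pics/w6.png

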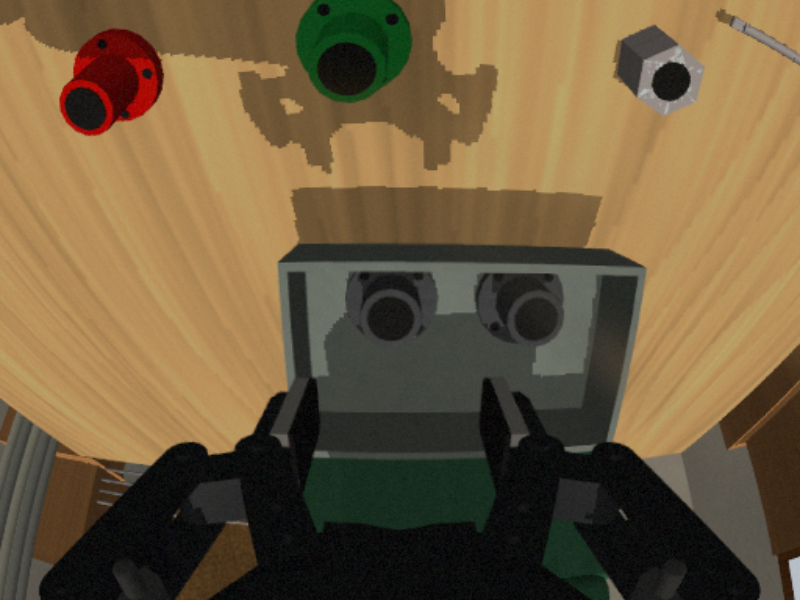

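```bash
python3 - <<'E'
from h import *
c=lambda u,v:((u+.5)/1.5625-.5,(v+.5)/1.5625-.5)
T=np.load("wcC.npy")
P=np.array([wray(T,c(*q),65)[:2] for q in[(247,161),(511,151),(505,343),(263,344)]])
yaw=np.arctan2(*(P[1]+P[2]-P[0]-P[3])[::-1]); o=P.mean(0); print("tote",P.round(0).tolist(),o,yaw,[round(float(np.linalg.norm(P[i]-P[i-1]))) for i in range(4)])
F=wray(T,c(357,205),46)[:2]; k=np.array([[np.cos(yaw),-np.sin(yaw)],[np.sin(yaw),np.cos(yaw)]]); print("c",F,"in tote",k.T@(F-o))
T=np.load("wcT.npy")
for q in((390,316),(537,317)):
    w=wray(T,c(*q),0); C=T[:3,3]; d=w-C; n=rt[:,2]; t=((tray+41*n-C)@n)/(d@n); print("tray",(rt.T@(C+t*d-tray)).round(1))
E
```

```text
tote [[382.0, 33.0], [614.0, 70.0], [641.0, -109.0], [407.0, -141.0]] [510.92266343 -36.74371811] 0.1440898730078622 [176, 234, 181, 236]
c [484.44192739   0.91399831] in tote [-20.79897719  41.06988599]
tray [-24.1 -42.   41. ]
tray [-23.3  37.8  41. ]
```

```bash
cat >> h.py <<'E'
def pick_place(ty,target,gap=52):
    p=lambda z:tray+rt@[-26,ty,z]
    if np.linalg.norm(np.array(ctrl.sense()["eef_pos"])-p(130))>3: ctrl.move_to(p(130),QT)
    move_gripper(gap)
    if ctrl.servo_line(p(12),velocity=100,force_limit=10): print("touched",ctrl.sense()["eef_pos"]); return
    move_gripper(0,50); s=ctrl.sense(); print("grip",s["finger_gap"],s["force"],s["clock"])
    if not 30<s["finger_gap"]<38: return
    ctrl.servo_line(p(25),velocity=40); ctrl.servo_line(p(115),velocity=150)
    s=ctrl.sense(); print("held",s["finger_gap"],s["force"])
    y=.144; M=np.array([[np.cos(y),-np.sin(y)],[np.sin(y),np.cos(y)]]); t=M@target+[511,-37]
    Q=quat(tool([0,0,-1],[np.cos(y),np.sin(y),0]))
    ctrl.servo_line(p(115)+[0,60,40],velocity=200)
    ctrl.move_to([*t,180],Q); ctrl.servo_line([*t,32],velocity=150)
    print("touch",ctrl.servo_line([*t,12],velocity=20,force_limit=4))
    s=ctrl.sense(); print(s["finger_gap"],s["force"],s["eef_pos"])
    move_gripper(gap); ctrl.servo_line([*t,180],velocity=200); print("clock",ctrl.sense()["clock"])
E
python3 - <<'E'
from h import *
pick_place(-40,[55,-20])
d=viewer.get_image("scene")["color"]; cv2.imwrite("pics/last_a.png",d)
E
```

```text
grip 32.419360805554064 [-1.05870886  5.22295489  5.6101257 ] 18.8
held 32.81388075563656 [ 0.0421837   0.43315238 -2.30355846]
touch True
32.96812430854689 [-2.10798671  0.80577393  7.13822115] [568.24578988 -48.90420925  19.08092821]
clock 24.45
```

```bash
python3 - <<'E'
from h import *
pick_place(38.7,[-48,-40])
ctrl.servo_line([560,100,420],velocity=300)
d=viewer.get_image("wrist")["color"]; e=viewer.get_image("scene")["color"]
o=np.zeros((600,800,3),np.uint8); o[:300,:400]=cv2.resize(d,(400,300)); o[:600,400:]=cv2.resize(e[130:274,160:256],(400,600),interpolation=cv2.INTER_CUBIC); o[300:600,:400]=cv2.resize(e,(400,300))
cv2.imwrite("pics/fin.png",o)
s=ctrl.sense(); print(s["clock"],s["force"])
E
```

```text
grip 32.54960077875336 [-1.5359622   4.81437644  6.16059678] 27.2583
held 32.868822476532756 [-0.40413052 -0.13275169 -2.78558892]
touch True
32.559677586503575 [-2.73818631  0.31835103  7.88410241] [469.16709752 -83.45829192  19.47737402]
clock 32.7167
34.0167 [-0.50421225  0.65858481 -0.38998841]
```

View pics/fin.png

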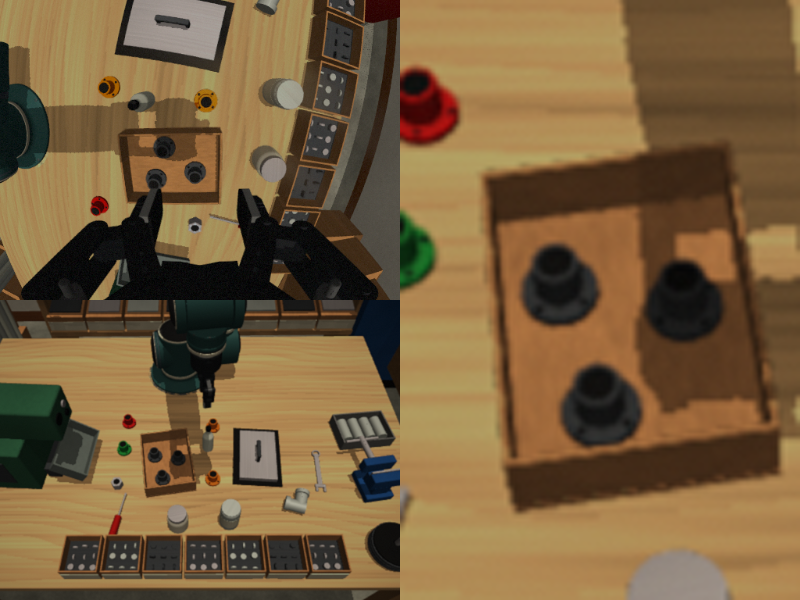

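All three flanges stand upright and apart in the carton, at (560,285), (683,300) and (600,405) in the crop. The tray is empty, the cover lies on the mat and the bystanders are where they were.

```bash
python3 -c "
from rig import ctrl
print(ctrl.hand_in())"
```

```text
the job is handed in; nothing more can be done
None
```

The job is handed in: the cover lies handle up on the mat, about 4 mm off centre, and both flanges stand foot down in the carton beside the one already there, at about 34 s of the 72 s allowed.

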